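Set the colorimeter to its third filter and take a reading

TASK

A sample cuvette already stands in the bench colorimeter: push the open light-shield lid fully shut, and slide the filter lever out of its dark end stop through the clicks, stopping at the third click (the third filter) without running on to the fourth. With the lid shut and the third filter in, and only then, press the round read key fully down and let it go. Work by touch and push lever and lid lightly: grip, lift or carry nothing, leave the cuvette in its well and the glassware and other loose things where they stand, and finish with the hand clear.

Things in the scene. Friction and masses are not known exactly. Their poses are not given: they have to be found in the camera images.
- colorimeter: Off-white bench colorimeter, fixed, 220 mm deep (x), 260 mm wide (y). Origin: centre of its underside on the bench; x from its front (controls) to its back, y to its left seen from the front, z up. Its rear (x -35 to 110 mm) is a level deck 95 mm above the bench; in front the control panel slopes from 75 mm high down to 55 mm, with a flat display and two flat painted keys that do nothing.
- filter_lever (a joint): Travel of the filter lever in m, 0 to 0.080. 0 = dark stop, right-hand (-y) end of its slot, where it starts; grows to the colorimeter's +y (left). Sprung click stops at 0.016, 0.032, 0.048 (third), 0.064, 0.080. It resists with up to about 6 N leaving a stop, and past halfway snaps forward by itself into the next; let go, it centres in its stop (only dead on halfway may it hang).
- lever_top (a point): Centre of the top of the filter lever: a black upright finger tab 18 mm (x) by 10 mm (y, along its travel), 22 mm tall on a short steel stem, in a slot on the deck's right half (scale plate: dot = dark, then five bars 16 mm apart). Top 28 mm, underside of the tab 6 mm above the deck. At the dark stop it is at x = 20, y = -100 mm of the colorimeter.
- lid (a joint): Angle of the light-shield lid in rad: 0 = fully shut on the deck, 1.57 = upright, 1.9 = its stop, leaning back. Starts between 1.25 and 1.65. A friction hinge (0.035 N m) holds it at any angle: it does not fall, and must be pushed all the way down (about 1 N at its edge).
- lid_hinge (a point): Middle of the lid's hinge line, x = 72, y = 70, z = 96 mm of the colorimeter, along its y. The lid is a black hollow cover 72 mm long from hinge to front edge, 64 mm wide, 22 mm deep, open below. Shut, it reaches from the hinge towards the front (-x), its flat outer face 22 mm above the hinge line; standing open, the outer face looks to the back (+x). Turns with the lid.
- lid_edge (a point): Middle of the edge between the lid's outer face and its front side, farthest from the hinge: 74 mm from the hinge line along the lid and 22 mm out from it. It moves with the lid.
- read_key (a joint): Travel of the read key in m: 0 = up, 0.005 = fully down; a spring (4 N when fully down) returns it.
- read_key_top (a point): Centre of the top of the read key, a grey round push key 26 mm across standing 9 mm out of a grey collar 42 mm across, on the right of the sloping panel. It is pressed straight into the panel, 15 degrees off vertical; pressing vertically down works.
- cuvette: The sample: a clear square cuvette 12.5 mm wide and 45 mm tall, loose, standing 35 mm deep in the cell well at x = 30, y = 70 mm of the colorimeter, 10 mm above the deck, under the lid. Origin at the centre of its underside.
- beaker_tall: Glass beaker 90 mm across, 120 mm tall, right of the colorimeter; origin at the centre of its underside. Leave alone.
- beaker_low: Glass beaker 60 mm across, 65 mm tall, left of the colorimeter; origin at the centre of its underside. Leave alone.
- flask: Conical glass flask 80 mm across, 130 mm tall, behind and left of the colorimeter; origin at the centre of its underside. Leave alone.
- cuvette_rack: White cuvette rack 45 by 115 mm, 48 mm tall with its cuvettes, in front of the colorimeter; origin at the centre of its underside. Leave alone.
- jar: Small brown jar with a lid, 48 mm across, 62 mm tall, in front of the colorimeter; origin at the centre of its underside. Leave alone.
- wash_bottle: White wash bottle 72 mm across with a bent spout, 200 mm tall, to the robot's right; origin at the centre of its underside. Leave alone.
- pipette: Grey and white micropipette about 245 mm long and 28 mm thick lying flat, to the robot's right; origin under the thick end's middle. Leave alone.

How it is judged:
By the outcome, as a careful person would: the job done as asked, in the order asked, and still so for the second after the job is handed in, with the robot touching nothing.
It also fails if it takes over 72 s, if anything falls off the work surface, if the arm or the gripper's body presses on something with over 40 N, if the wrist force passes 120 N, or if a joint passes its speed limit or range.

ROBOT

A 6-joint arm with a two-finger parallel gripper is mounted at the origin on the work surface. World frame = base frame: x ahead of the robot, y to its left, z up, the work surface at z = 0. Lengths are in mm, angles in rad, forces in N, time in s.
With the tool pointing down it reaches from about 275 to 825 mm from the base axis. Payload 4.9 kg.
Tool frame: the origin (TCP) lies at the very end of the fingers, on their centre line; the grasp point (between the pads) lies 19 mm behind it; z points along the fingers, y is the line along which they close (so a half turn about z gives the same grasp; the last joint's range is limited). The gripper opens to 85 mm and grips with 20 to 120 N. Pads are 22 mm wide; open, the fingers measure 114 mm over their backs; the gripper's body (76 mm by 85 mm) begins 54 mm behind the grasp point. The pads swing forward as they close: fully open they stand 13 mm farther back than shut.
Start: joints at [-1.273, 0.326, -0.193, 1.052, 0, 1.437], TCP at [230.192, -499.53, 231.281] pointing down, gripper open.
Joint ranges: [-2.65, 2.65], [-0.97, 1.79], [-1.3, 1.35], [-1.93, 2.1], [-1.47, 1.37], [-3.14, 3.14]. Speed limits (rad/s): [2.57, 2.57, 3.14, 3.14, 3.14, 3.14].

INTERFACE

Orientations are given as [roll, pitch, yaw] about the fixed x, y, z axes, in that order (R = Rz(yaw) Ry(pitch) Rx(roll)).
In Python, from bench import bot, solve_ik, imaging gives the robot as it stands. Calls block until the motion is done:
- bot.move_ptp(position, orientation): joint-space move of the TCP to a pose.
- bot.movel(position, rot=None, max_speed=150, threshold=None): straight line of the TCP; rot=None keeps the orientation; max_speed is the mean speed in mm/s. With threshold (N) it stops when the force on the tool has changed by that much, and returns True; else False.
- bot.move_j(angles): joint-space move.
- bot.grip(opening, effort=None): opening from 0.0 (shut) to 1.0 (fully open); effort is the grip in N (None keeps the last); returns when the fingers have stopped.
- bot.dwell(seconds).
- solve_ik(position, orientation): joint angles nearest the present ones, or None.
- bot.get_state(): the state.
- imaging.capture(name): name is "scene" or "top" or "wrist"; returns the picture (420x560x3 uint8, blue, green, red); there is no depth.
- imaging.camera_model(name): a dict with "K" (3x3 intrinsics, pixels), "position" and "rotation" of the camera in the world. Camera axes: x right, y up, looking along -z (the intrinsics and any distortion apply to the point x, -y, -z); pixel columns grow to the right and rows downward; lengths in mm; the calibration is good to about 2 mm. A picture is of the moment at which its call begins: read the wrist's pose just before it. camera_model takes no time and is no camera call; for the wrist camera it gives the pose at the moment of the call.
A pose or a line that the arm cannot do raises bot.IKError and nothing moves.
- bot.sign_off(): hands the job in; it is judged then, once.
The state is a dict: "t": time; "qpos": joint angles; "joint_velocities": joint speeds; "effort": joint torques, N m; "tcp_pos": TCP position; "orientation": TCP orientation; "contact_force": force on the tool from outside, world axes, zero at the start; "wrist_torque": the same for the moment, N m; "opening": opening from 0.0 (shut) to 1.0 (fully open); "gripper_force": force on a finger pad.
Only numpy, scipy, OpenCV 4.12 (cv2) and the standard library are available. Lean on these libraries where they do the work, as an engineer would, in place of code of your own. Each camera call takes 0.05 s, during which the arm holds its last target. There are 200 camera calls.

## Working session

There is one attempt and no reset: what is moved stays moved. The work goes in short steps, each a Python script; the robot and the scene stay as the last script left them, time stands still between calls to the robot, and variables do not carry over. Pictures are saved under pics/ and viewed, at most 10 in all, crops included, and the job is handed in when it is done.

```bash
ls; mkdir -p pics; python3 - <<'E'
from bench import bot, imaging
import cv2
for n in ("scene","top"):
    im=imaging.capture(n); cv2.imwrite(f"pics/{n}0.png",cv2.resize(im,None,fx=1.42,fy=1.42,interpolation=cv2.INTER_CUBIC))
    m=imaging.camera_model(n); print(n,m)
print(bot.get_state())
E
```

```text
pics
scene {'K': array([[426.53286375,   0.        , 275.45440668],
       [  0.        , 426.53286375, 212.79097018],
       [  0.        ,   0.        ,   1.        ]]), 'position': array([1025.36751754,  403.87675492, 1012.73166805]), 'rotation': array([0.67642414, 0.00573481, 2.30681885])}
top {'K': array([[391.21771052,   0.        , 275.38697964],
       [  0.        , 391.21771052, 206.30886665],
       [  0.        ,   0.        ,   1.        ]]), 'position': array([357.41354136, -97.79335002, 931.26124715]), 'rotation': array([ 0.14953795,  0.01156235, -1.58549884])}
{'t': 0.1, 'qpos': array([-1.27322765e+00,  3.26861643e-01, -1.93464165e-01,  1.05202755e+00,
        3.21056662e-05,  1.43659952e+00]), 'joint_velocities': array([ 0.00208518, -0.00208806,  0.00245577,  0.00164442, -0.00029849,
        0.00046046]), 'effort': array([ 1.20977962e-03, -4.44241083e+01,  2.63037997e+01,  7.85717333e-03,
       -5.31797684e-05,  2.62302340e-07]), 'tcp_pos': array([ 230.02842471, -499.01474179,  230.592061  ]), 'orientation': array([-3.14005392e+00, -2.40138518e-04,  4.31765271e-01]), 'contact_force': array([-0.2973781 , -0.36357391, -0.90701677]), 'wrist_torque': array([-0.0522356 ,  0.03664162,  0.01314445]), 'gripper_force': 0.0, 'opening': 0.9975005311477615}
```

View pics/top0.png

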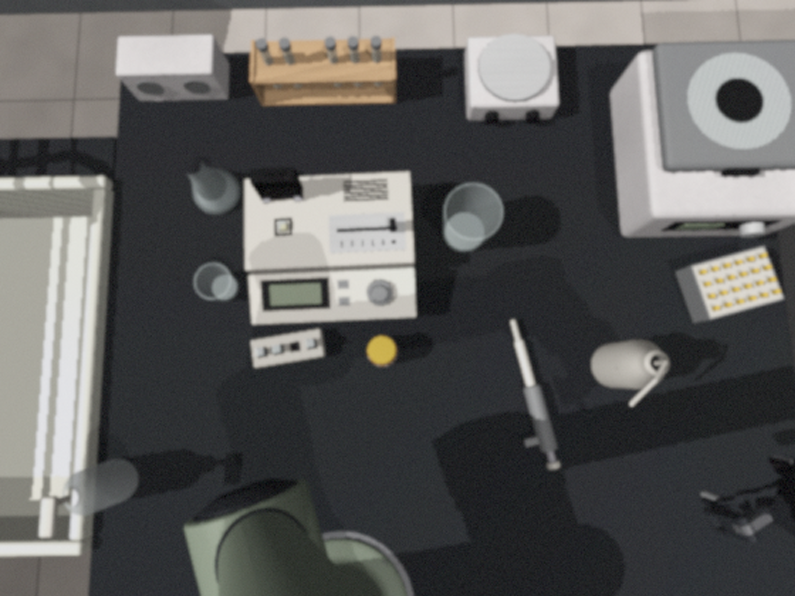

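View pics/scene0.png

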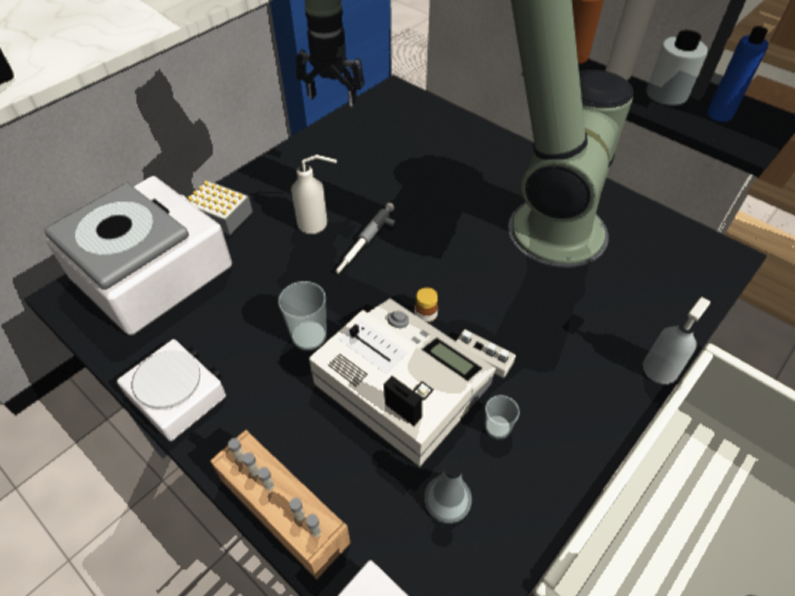

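The top view shows the colorimeter with back deck corners at (243,180) and (411,172), lever at (393,225), cuvette at (283,227), key at (380,292) and the lid upright near (278,186). The scene view shows the lever at (353,330), key at (397,318), cuvette at (424,389) and the open lid near (404,400).

```bash
cat > h.py <<'E'
import numpy as np, cv2
from scipy.spatial.transform import Rotation as R
from scipy.optimize import least_squares
from bench import bot, imaging, solve_ik
def proj(m,P):
    P=np.atleast_2d(P); c=(P-m["position"])@R.from_euler("xyz",m["rotation"]).as_matrix()
    q=np.c_[c[:,0],-c[:,1],-c[:,2]]@np.asarray(m["K"]).T
    return q[:,:2]/q[:,2:]
def ray(m,uv):
    d=np.linalg.solve(m["K"],[uv[0],uv[1],1.]); 
    return R.from_euler("xyz",m["rotation"]).as_matrix()@[d[0],-d[1],-d[2]]
def onz(m,uv,z):
    d=ray(m,uv); return m["position"]+d*(z-m["position"][2])/d[2]
def W(p,P):  # colorimeter -> world, p=[x,y,yaw]
    P=np.atleast_2d(P).astype(float); c,s=np.cos(p[2]),np.sin(p[2])
    return np.c_[p[0]+c*P[:,0]-s*P[:,1],p[1]+s*P[:,0]+c*P[:,1],P[:,2]]
E
python3 - <<'E'
from h import *
u=lambda a:(np.array(a,float)+.5)/1.42-.5
L={"BL":(110,130,95),"BR":(110,-130,95),"FL":(-35,130,95),"FR":(-35,-130,95),"lev":(20,-100,123),"cuv":(30,70,105)}
O={"top":{"BL":(243,180),"BR":(411,172),"FR":(414,263),"FL":(245,271),"lev":(393,225),"cuv":(283,227)},
"scene":{"BR":(311,373),"BL":(421,450),"lev":(354,328),"cuv":(424,389)}}
M={n:imaging.camera_model(n) for n in O}
def f(p): return np.concatenate([(proj(M[n],W(p,[L[k] for k in O[n]]))-u(list(O[n].values()))).ravel() for n in O])
r=least_squares(f,[480,0,0],loss="soft_l1"); p=r.x
print(p); print(f(p).reshape(-1,2).round(1))
np.save("p.npy",p)
for n,uv in (("top",(380,291)),("scene",(397,317))):
    w=onz(M[n],u(uv),78); d=w[:2]-p[:2];c,s=np.cos(p[2]),np.sin(p[2]); print(n,w,"local",c*d[0]+s*d[1],-s*d[0]+c*d[1])
for a in (1.25,1.4,1.57,1.65): # lid edge corners
    x=72-74*np.cos(a)+22*np.sin(a)*1; z=96+74*np.sin(a)+22*np.cos(a)
    print(a,[(proj(M[n],W(p,[(x,102,z),(x,38,z)]))*1.42).round().tolist() for n in M])
print(W(p,[(20,-100,123),(72,70,96),(110,0,0)]))
for nm,h in (("tall",0),):
    pass
im=[imaging.capture(n) for n in O]
a=cv2.resize(im[0][110:240,160:310],None,fx=3.2,fy=3.2,interpolation=cv2.INTER_CUBIC)
b=cv2.resize(im[1][200:330,210:350],None,fx=2.2,fy=3.2*1,interpolation=cv2.INTER_CUBIC)
b=cv2.resize(im[1][200:330,210:350],(448,416),interpolation=cv2.INTER_CUBIC)
cv2.imwrite("pics/a.png",cv2.resize(np.hstack([a,b]),None,fx=.85,fy=.85))
E
```

```text
[5.61612806e+02 6.09353672e+00 3.15802204e-02]
[[  0.7   0.1]
 [ -1.6   0.1]
 [ -0.3  -0.4]
 [ -0.3  -0.4]
 [ -0.6  -1. ]
 [ -1.1  -0.8]
 [ -1.1 -11.5]
 [  0.4  -5.5]
 [  0.3  -1.7]
 [ -0.3  -2. ]]
top [489.80486508 -72.36493817  78.        ] local -74.24946079555926 -76.15202072547498
scene [492.49261646 -71.26033814  78.        ] local -71.52817185658023 -75.13283713897353
1.25 [[[248.0, 187.0], [293.0, 185.0]], [[425.0, 392.0], [394.0, 369.0]]]
1.4 [[[249.0, 179.0], [293.0, 177.0]], [[421.0, 397.0], [390.0, 374.0]]]
1.57 [[[249.0, 171.0], [293.0, 169.0]], [[415.0, 403.0], [385.0, 380.0]]]
1.65 [[[249.0, 168.0], [294.0, 166.0]], [[413.0, 406.0], [382.0, 383.0]]]
[[584.76033107 -93.22510248 123.        ]
 [631.36665801  78.3320317   96.        ]
 [671.55795869   9.56678358   0.        ]]
```

View pics/a.png

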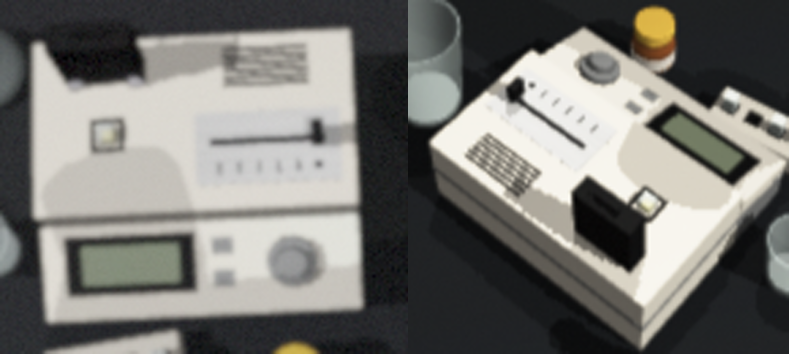

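```bash
python3 - <<'E'
from h import *
p=np.load("p.npy"); M=imaging.camera_model("top")
def loc(w): d=w[:2]-p[:2];c,s=np.cos(p[2]),np.sin(p[2]); return (c*d[0]+s*d[1]).round(),(-s*d[0]+c*d[1]).round()
for n,uv,z in (("tall rim c",(473,210),120),("tall rim left",(443,212),120),("tall rim right",(503,210),120),("tall base c",(464,232),2),("flask top",(200,170),130),("flask base",(215,192),10),("low rim",(213,281),65),("jar",(381,350),62)):
    w=onz(M,(np.array(uv)+.5)/1.42-.5,z); print(n,w.round(),loc(w))
for P in ((140,70,260),(20,-126,220),(-73,-75,120)):
    for yaw in (0,np.pi/2,-np.pi/2):
        q=solve_ik(W(p,P)[0],[np.pi,0,yaw+p[2]]); print(P,yaw,None if q is None else np.round(q,2))
E
```

```text
tall rim c [ 605. -215.  120.] (np.float64(36.0), np.float64(-223.0))
tall rim left [ 602. -170.  120.] (np.float64(35.0), np.float64(-177.0))
tall rim right [ 604. -260.  120.] (np.float64(34.0), np.float64(-268.0))
tall base c [ 602. -216.    2.] (np.float64(33.0), np.float64(-223.0))
flask top [672. 197. 130.] (np.float64(116.0), np.float64(187.0))
flask base [678. 213.  10.] (np.float64(123.0), np.float64(203.0))
low rim [512. 193.  65.] (np.float64(-43.0), np.float64(188.0))
jar [399. -72.  62.] (np.float64(-165.0), np.float64(-73.0))
(140, 70, 260) 0 [0.01 0.62 0.35 1.3  0.   3.12]
(140, 70, 260) 1.5707963267948966 [0.01 0.62 0.35 1.3  0.   1.55]
(140, 70, 260) -1.5707963267948966 [ 0.01  0.62  0.35  1.3   0.   -1.59]
(20, -126, 220) 0 [-0.32  0.42 -0.08  1.07  0.    2.79]
(20, -126, 220) 1.5707963267948966 [-0.32  0.42 -0.08  1.07  0.    1.21]
(20, -126, 220) -1.5707963267948966 [-0.32  0.42 -0.08  1.07  0.   -1.93]
(-73, -75, 120) 0 [-0.29  0.34 -0.49  0.74  0.    2.82]
(-73, -75, 120) 1.5707963267948966 [-0.29  0.34 -0.49  0.74  0.    1.25]
(-73, -75, 120) -1.5707963267948966 [-0.29  0.34 -0.49  0.74  0.   -1.9 ]
```

```bash
python3 - <<'E'
from h import *
p=np.load("p.npy"); o=[np.pi,0,np.pi/2+p[2]]
bot.grip(0.0)
s=bot.get_state(); bot.movel([*s["tcp_pos"][:2],310],max_speed=150)
bot.move_ptp(W(p,(140,70,290))[0],o); print(bot.get_state()["t"])
bot.movel(W(p,(140,70,148))[0],max_speed=150)
F=lambda:bot.get_state()["contact_force"].round(1)
print(F())
for a in np.r_[1.45:0.05:8j]:
    hit=bot.movel(W(p,(72-55*np.cos(a)+22*np.sin(a)+15,70,97+55*np.sin(a)+22*np.cos(a)))[0],max_speed=60,threshold=10)
    print(round(a,2),hit,F())
    if hit: break
else:
    q=bot.get_state()["tcp_pos"]; print(bot.movel([q[0],q[1],q[2]-14],max_speed=15,threshold=5),bot.get_state()["tcp_pos"],F(),W(p,(30,70,118)))
print(bot.get_state()["t"])
im=np.hstack([imaging.capture("scene")[190:330,200:360],imaging.capture("top")[110:250,160:320]])
cv2.imwrite("pics/b.png",cv2.resize(im,None,fx=2.4,fy=2.4,interpolation=cv2.INTER_CUBIC))
E
```

```text
4.2833
[ 0.4 -0.  -0.1]
1.45 False [0.2 0.4 0.1]
1.25 False [ 0.  -0.6  0.4]
1.05 False [-0.   0.2 -0.2]
0.85 False [ 0.  -0.5  0.2]
0.65 False [-0.4 -0.4  0.9]
0.45 False [-1.   0.1  0.4]
0.25 False [0.4 0.5 0.3]
0.05 False [-0.4 -0.2 -0.1]
True [592.57994919  77.09975834 118.01982236] [-0.  -0.8  5.5] [[589.38759979  77.0058829  118.        ]]
9.1
```

View pics/b.png

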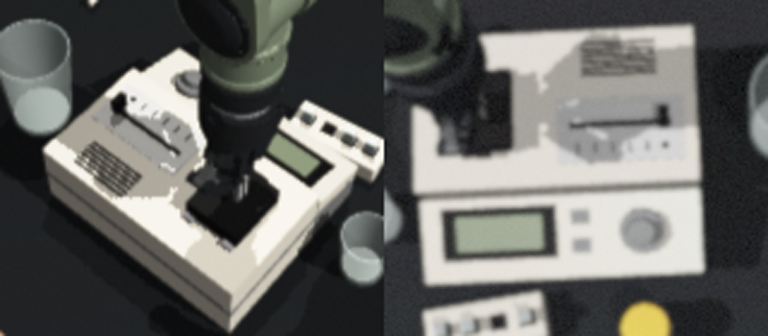

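The lid lies flat on the deck under the fingers (contact at exactly z = 118). The lever is still at the dark stop (right view, 663,115), so the lever comes next.

```bash
python3 - <<'E'
from h import *
p=np.load("p.npy")
c,s=np.cos(p[2]),np.sin(p[2])
def loc(w): d=w[:2]-p[:2]; return np.round([c*d[0]+s*d[1],-s*d[0]+c*d[1],w[2]],1)
S=bot.get_state
q=S()["tcp_pos"]; bot.movel([*q[:2],190],max_speed=150)
bot.movel(W(p,(20,-136,190))[0],max_speed=200)
bot.movel(W(p,(20,-136,111))[0],max_speed=100,threshold=6)
bot.dwell(.3); print(loc(S()["tcp_pos"]),S()["contact_force"].round(1))
hit=bot.movel(W(p,(20,-108,111))[0],max_speed=12,threshold=2.5)
print(hit,loc(S()["tcp_pos"]),S()["contact_force"].round(1),S()["t"])
im=np.hstack([imaging.capture("scene")[190:330,200:360],imaging.capture("top")[110:250,160:320]])
cv2.imwrite("pics/c.png",cv2.resize(im,None,fx=2.4,fy=2.4,interpolation=cv2.INTER_CUBIC))
E
```

```text
[  20.3 -136.1  111.5] [-0.  -0.1 -0. ]
True [  20.  -113.7  110.8] [ 0.8 -0.9  1. ] 13.975
```

View pics/c.png

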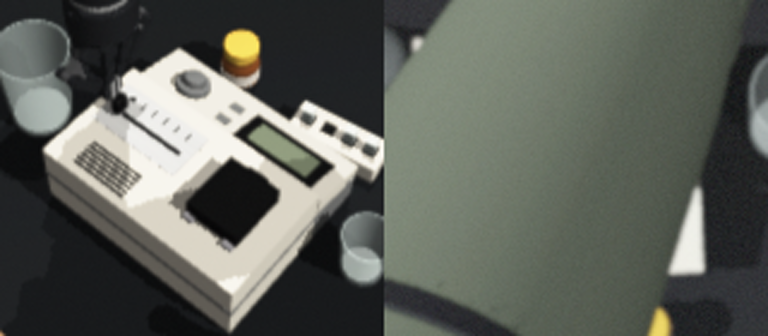

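The lid is flat shut, and the closed fingers touch the tab on its right side. Now the push through to the third click.

```bash
python3 - <<'E'
from h import *
p=np.load("p.npy")
c,s=np.cos(p[2]),np.sin(p[2])
def loc(w): d=w[:2]-p[:2]; return np.round([c*d[0]+s*d[1],-s*d[0]+c*d[1],w[2]],1)
S=bot.get_state
print(bot.movel(W(p,(20,-71,111))[0],max_speed=15,threshold=20),loc(S()["tcp_pos"]),S()["contact_force"].round(1))
bot.movel(W(p,(20,-84,111))[0],max_speed=40)
bot.movel(W(p,(20,-84,200))[0],max_speed=120)
bot.movel(W(p,(-90,-74,200))[0],max_speed=150)
print(S()["t"],S()["contact_force"].round(1))
im=np.hstack([imaging.capture("scene")[190:330,200:360],imaging.capture("top")[110:250,160:320]])
cv2.imwrite("pics/d.png",cv2.resize(im,None,fx=2.4,fy=2.4,interpolation=cv2.INTER_CUBIC))
m=imaging.camera_model("scene")
for t in (32,48,64): print(t,((proj(m,W(p,(20,-100+t,123)))[0]-[200,190])*2.4).round(), ((proj(m,W(p,(20,-100,123)))[0]-[200,190])*2.4).round())
E
```

```text
False [ 20. -71. 111.] [0.2 0.2 0.1]
19.2917 [0.2 0.9 0.2]
32 [141. 109.] [119.  94.]
48 [152. 117.] [119.  94.]
64 [163. 125.] [119.  94.]
```

View pics/d.png

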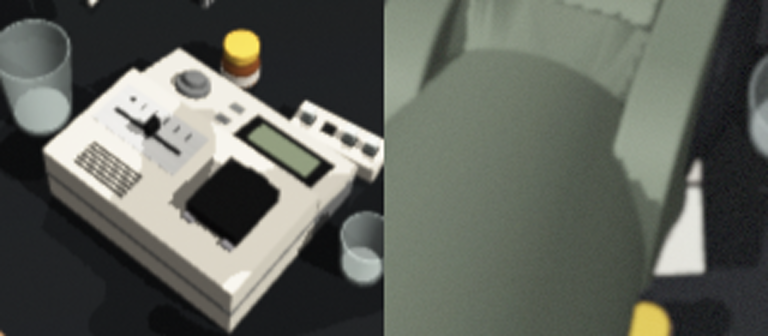

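The lever stands at (151,121) in the scene view, against a predicted (152,117) for the third click. Its shift from the dark stop is about 2.9 click spacings, so it sits at 48 mm. The lid is shut, so I press the key.

```bash
python3 - <<'E'
from h import *
p=np.load("p.npy"); S=bot.get_state
bot.movel(W(p,(-74,-75.5,105))[0],max_speed=120,threshold=8); bot.dwell(.3)
a=W(p,(-74,-75.5,60))[0]
print(bot.movel(a,max_speed=15,threshold=2),S()["tcp_pos"].round(1),S()["contact_force"].round(1))
print(bot.movel(a,max_speed=10,threshold=9),S()["tcp_pos"].round(1),S()["contact_force"].round(1))
bot.dwell(.3); print(S()["tcp_pos"].round(1),S()["contact_force"].round(1))
bot.movel(W(p,(-74,-75.5,220))[0],max_speed=80)
bot.move_ptp([330,-330,330],[np.pi,0,np.pi/2]); print(S()["t"])
im=np.hstack([imaging.capture("scene")[190:330,200:360],imaging.capture("top")[110:250,160:320]])
cv2.imwrite("pics/e.png",cv2.resize(im,None,fx=2.4,fy=2.4,interpolation=cv2.INTER_CUBIC))
E
```

```text
True [490.5 -71.7  83.4] [ 0.1 -0.8  3.2]
True [490.7 -71.7  80.2] [-1.   0.8  7.7]
[490.7 -71.7  80.2] [-0.8  0.5  6.2]
26.425
```

View pics/e.png

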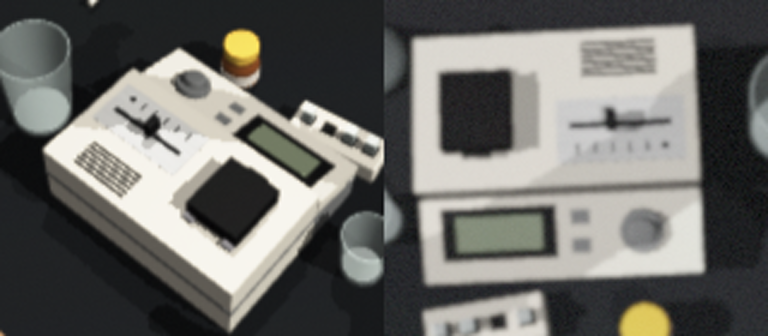

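The final picture shows the lid shut and the lever above the third bar (612,118; bar at about 612). The key is up again and the neighbouring items are in place. The key held 6–8 N against its 4 N spring, so it bottomed. Handing in.

```bash
python3 -c "
from bench import bot
print(bot.sign_off())"
```

```text
the job is handed in; nothing more can be done
None
```

I pushed the lid fully shut, slid the filter lever to the third click, then pressed the read key once and let it go; the hand finished clear and the job was handed in after about 26 s, though no verdict came back.

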